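# Load the offset bracket into the sawing sled

### The job

Load the sawing sled for the next cut: swing the red keeper arm off the L-shaped pocket, turn the blue bracket so that its offset tab matches the cutout and lay it flat and fully down in the pocket, then swing the keeper arm back over the tab until it meets its stop. Leave the try square, the bolt and the nut lying where they are.

Things in the scene. Friction and masses are not known exactly. Their poses are not given: they have to be found in the camera images.
- bracket: Blue L-shaped bracket, loose, 0.3 kg, flat, rib upward. Origin: underside, centre of its main plate, 56 (x) x 100 (y) x 16 mm; z up. A tab of equal thickness sticks out at x = 28 to 58, y = -50 to -10 mm. On top a grip rib, 16 wide (x), 60 long (y), centred on the origin, 16 to 50 mm above the underside. Round eyes on its top are only marks.
- bracket_tab (a point): Point on the bracket's underside at the middle of the tab, at x = 43, y = -30 mm in the bracket's frame.
- sled: Wooden sled screwed to the table, 180 (x) x 260 (y) x 26 mm, origin: centre of its underside, z up. Its light top board (14 mm, on a dark 12 mm base) has an L-shaped pocket with the bracket's outline, 2 mm wider on each side, mouth bevelled 5 mm. The bracket fits only with its axes parallel to the sled's; seated, its plate stands 2 mm above the board.
- pocket (a point): Centre of the pocket's main rectangle on its floor, at [-35, 55, 12] mm in the sled's frame, axes as the sled's: the bracket's origin comes here when seated.
- pocket_tab (a point): Middle of the pocket's tab recess on its floor, [8, 25, 12] mm in the sled's frame: bracket_tab comes here when seated.
- keeper (a joint): Red arm's angle about its upright pivot, rad. 0: at its stop pin, padded end along sled +y over the tab recess, knob end along -y. Grows opening, clockwise from above (knob end towards sled -x), to 1.75; pocket clear from 0.8. Friction 0.08 N m, stays put. Arm 18 x 139 mm, top 44, pad underside 30 mm above the table: passes 2 mm over a seated bracket, not over a raised one.
- keeper_pivot (a point): On the keeper arm's upright turning axis, level with the arm's top, 44 mm above the table, [8, -40, 44] mm in the sled's frame. A low steel bolt head (10 mm high) stands there.
- keeper_knob (a point): Centre of the top of the upright black knob on the keeper arm's tail, 57 mm from the turning axis, 80 mm above the table. The knob is a cylinder of 16 mm diameter, 36 mm tall, with a 4 mm collar of 21 mm at its foot.
- try_square: Bystander: try square, wooden stock and steel blade, 110 x 212 x 18 mm, origin under its centre.
- hex_bolt: Bystander: lying hex bolt, 98 mm long (y), 27 mm head, origin under its centre.
- nut_m24: Bystander: hex nut, 36 x 41 x 19 mm, origin under its centre.

How it is judged (in metres and radians):
On the way, in this order (a step that is already met when the one before it is completed fails the run):
1. the keeper arm is swung off the pocket (more than 0.45 rad open) (value of joint keeper above 0.45 rad), for 0.1 s.
2. the bracket lies fully down in the pocket, its tab in the tab recess, the keeper arm still off it (horizontal distance between bracket and pocket below 0.005 m and horizontal distance between bracket_tab and pocket_tab below 0.006 m and z of bracket in the frame of sled below 0.0155 m and angle between bracket's own z axis and vertical below 0.05 rad and value of joint keeper above 0.3 rad), for 0.2 s.
At the end, for the whole second after the job is handed in: The bracket lies flat (within 0.05 rad) on the pocket's floor (underside within 3.5 mm of it), its origin within 5 mm of the pocket's centre and its tab within 6 mm of the middle of the tab recess, at rest; the keeper arm is closed to within 0.1 rad of its stop and at rest (horizontal distance between bracket and pocket below 0.005 m and horizontal distance between bracket_tab and pocket_tab below 0.006 m and z of bracket in the frame of sled below 0.0155 m and angle between bracket's own z axis and vertical below 0.05 rad and value of joint keeper below 0.1 rad and linear speed of bracket below 0.02 m/s and velocity of joint keeper between -0.05 and 0.05 rad/s); the robot touches nothing.
It fails at once if the try square, the bolt or the nut is moved by more than 40 mm (distance of any of try_square, hex_bolt, nut_m24 from where it was at the start of the episode above 0.04 m).
It also fails if it takes over 67 s, if anything falls off the work surface, if the arm or the gripper's body presses on something with over 40 N, if the wrist force passes 120 N, or if a joint passes its speed limit or range.

### The arm

A 7-joint arm with a two-finger parallel gripper is mounted at the origin on a cart in front of the work surface, level with it; the furniture and walls round the work are solid. World frame = base frame: x ahead of the robot, y to its left, z up, the work surface at z = 0. Lengths are in mm, angles in rad, forces in N, time in s.
With the tool pointing down it reaches from about 400 to 850 mm from the base axis. Payload 10.4 kg.
Tool frame: the origin (TCP) lies on the centre line of the jaws, within the pads' length; the fingertips stand 19 mm ahead of it and the grasp point (between the pads) is the TCP; z points along the fingers, y is the line along which they close (so a half turn about z gives the same grasp; the last joint's range is limited). The gripper opens to 85 mm and grips with 20 to 120 N. Pads are 22 mm wide; open, the fingers measure 114 mm over their backs; the gripper's body (76 mm by 85 mm) begins 54 mm behind the grasp point. The pads swing forward as they close: fully open they stand 13 mm farther back than shut.
Start: joints at [-1.249, 0.332, -0.065, 1.46, 0.022, 1.35, -0.088], TCP at [211.243, 588.239, 250.338] pointing down, gripper open.
Joint ranges: [-2.6, 2.6], [-0.5, 2.12], [-1.47, 1.34], [0.16, 2.42], [-1.27, 4.41], [0.06, 2.06], [-2.6, 2.6]. Speed limits (rad/s): [2.22, 2.22, 2.79, 2.79, 3.14, 3.14, 3.14].

### API

Orientations are given as a unit quaternion [x, y, z, w].
In Python, from plant import manip, eyes gives the robot as it stands.
- The arm moves only by the tool move_arm, never from a script. Its argument "series" is a list of rows, each an object with "hand": the closure, from 0 (fully open) to 1 (shut); "slide": the shift along the world's x, y, z in mm, a list of three; "spin": the turn about the world's z in degrees. A call has 1 to 5 rows; each row shifts and turns the commanded pose from where the row before left it; what a row does not reach is not made up. A row lasts 1/10 s, in which the tool goes at most 50 mm and 8.59 degrees, less where a joint would pass 70% of its speed; a pose out of reach is approached as far as the arm can. A call with a gripper value outside its range is refused whole. The fingers move at their own pace and stop on an object; "force" is the grip in N (left out, the last holds). Time passes only in rows, so rows that do not move let the fingers close. It gives the time, the measured TCP pose, the force, the opening and the grip force at its end, in the units of the state.
- manip.get_state(): the state, without advancing time (a new reading comes with each control period).
- eyes.get_image(name): name is "scene" or "top" or "wrist"; returns a dict with "color" (480x640x3 uint8, red, green, blue), "fx", "fy", "cx", "cy" (pixels), "camera_from_world" (4x4, takes a point from world to camera coordinates). Camera axes: x right, y up, looking along -z (the intrinsics and any distortion apply to the point x, -y, -z); pixel columns grow to the right and rows downward; lengths in mm; the calibration is good to about 2 mm. The wrist camera is an equidistant fisheye: a pixel r from the principal point sees the ray r / f radians off the axis. A picture is of the moment at which its call begins. There is no depth.
- manip.hand_in(): hands the job in; it is judged then, once.
The state is a dict: "clock": time; "joint_pos": joint angles; "joint_velocities": joint speeds; "joint_torque": joint torques, N m; "tool_pos": TCP position; "ee_rot": TCP orientation; "force": force on the tool from outside, world axes, zero at the start; "wrist_torque": the same for the moment, N m; "grip_width": finger opening in mm; "grip_force": force on a finger pad.
Only numpy, scipy, OpenCV 4.12 (cv2) and the standard library are available. Lean on these libraries where they do the work, as an engineer would, in place of code of your own. Each camera call takes 0.05 s, during which the arm holds its last target. There are 200 camera calls.

## Working session

There is one attempt and no reset: what is moved stays moved. The work goes in short steps, Python scripts to look and compute and a tool call to move; the robot and the scene stay as the last step left them, time stands still between calls to the robot, and variables do not carry over. Pictures are saved under pics/ and viewed, at most 10 in all, crops included, and the job is handed in when it is done.

Besides the shell and the picture viewer there is one more tool, called as name(argument=value, ...) on one line, values as JSON. move_arm: Moves the arm, as the interface text tells. Its arguments: {"type":"object","properties":{"series":{"type":"array"},"force":{"type":"number"}},"required":["series"]}

```bash
mkdir -p pics
cat > h.py <<'E'
import numpy as np, cv2
from plant import manip, eyes
def snap(n,f):
    im=eyes.get_image(n); cv2.imwrite('pics/'+f+'.png',im['color'][:,:,::-1]); np.save('pics/'+f+'.npy',{k:im[k] for k in im if k!='color'},allow_pickle=True); return im
def ray(f,u,v,z,fish=False):
    c=np.load('pics/'+f+'.npy',allow_pickle=True).item()
    a=np.array([(u-c['cx'])/c['fx'],(v-c['cy'])/c['fy']])
    if fish:
        r=np.hypot(*a); d=np.array([*(a/r*np.sin(r)),np.cos(r)]) if r>1e-9 else np.array([0,0,1.])
    else: d=np.array([*a,1.])
    d=d*[1,-1,-1]; T=np.linalg.inv(np.array(c['camera_from_world'])); o=T[:3,3]; d=T[:3,:3]@d
    return (o+d*(z-o[2])/d[2]).round(1)
E
python3 - <<'E'
from h import *
snap('top','t1');snap('scene','s1')
s=manip.get_state();print(s)
E
```

```text
{'clock': 0.1, 'joint_pos': array([-1.24860045,  0.33280809, -0.06471973,  1.46084126,  0.02163896,
        1.34986162, -0.08848402]), 'joint_velocities': array([-0.00015795, -0.00121891,  0.00295877, -0.0043346 , -0.00093483,
       -0.00122408, -0.00035108]), 'joint_torque': array([ 1.45975275e-03, -6.26743627e+01,  4.92476625e-02, -3.92434573e+01,
        1.62486266e-02,  6.92560687e-03,  2.19116902e-05]), 'tool_pos': array([211.15512935, 587.93996921, 249.60356417]), 'ee_rot': array([ 1.71514620e-01,  9.85181385e-01, -6.07509298e-04, -6.28927741e-05]), 'force': array([-0.2850433 ,  0.05324823,  0.13954481]), 'wrist_torque': array([-0.00952315, -0.00436561, -0.0001621 ]), 'grip_force': 0.0, 'grip_width': 84.99584185892357}
```

View pics/t1.png

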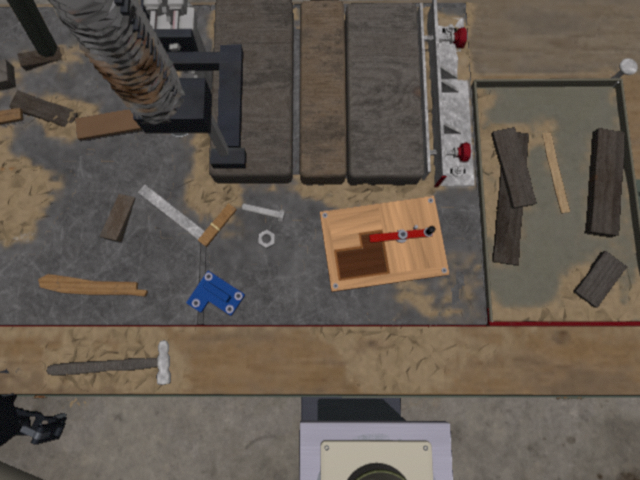

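View pics/s1.png

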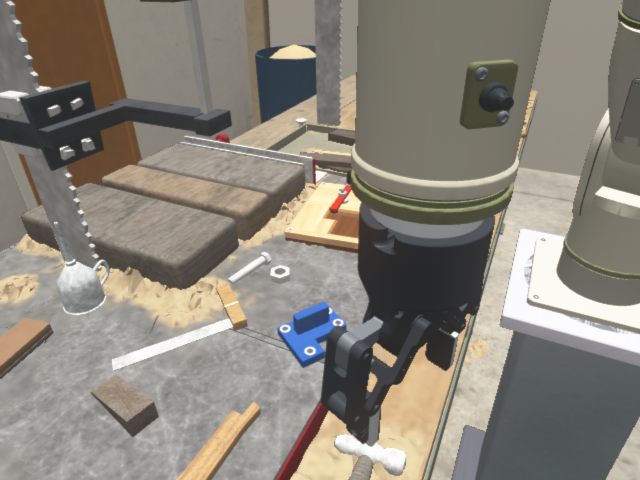

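The top view shows the sled around (385,243), the keeper pivot at (403,234), the knob at (431,231) and the bracket at (216,295). I'll enlarge these areas.

Run:
```python
from h import *
im=cv2.imread('pics/t1.png')
c=im[185:325,175:455]  # 280x140
a=cv2.resize(c[75:140,0:80],None,fx=7,fy=7,interpolation=cv2.INTER_CUBIC) #175..255,260..325
b=cv2.resize(c[0:115,140:280],None,fx=5,fy=5,interpolation=cv2.INTER_CUBIC)#315..455,185..300
o=np.zeros((600,800,3),np.uint8)
b=b[:575,:700]; o[:575,:700]=b
cv2.imwrite('pics/b.png',o[:575,:700]);cv2.imwrite('pics/a.png',a)
for u,v in [(320,211),(438,196),(448,272),(332,290),(216,295)]: print(ray('t1',u,v,26))
c=np.load('pics/t1.npy',allow_pickle=True).item();print(c)
```

```text
[605.5 113.7  26. ]
[ 639.4 -152.1   26. ]
[ 467.1 -165.5   26. ]
[428.   88.3  26. ]
[417.4 341.3  26. ]
{'fx': 485.1460756096412, 'fy': 485.1460756096412, 'cx': 308.5696011094162, 'cy': 243.27059343573848, 'camera_from_world': array([[ 3.06420564e-04, -9.99899792e-01, -1.41531711e-02,
         1.39549026e+02],
       [ 9.82735817e-01, -2.31743623e-03,  1.84999846e-01,
        -5.27058182e+02],
       [-1.85014106e-01, -1.39655159e-02,  9.82636629e-01,
        -1.00195461e+03],
       [ 0.00000000e+00,  0.00000000e+00,  0.00000000e+00,
         1.00000000e+00]])}
```

View pics/a.png

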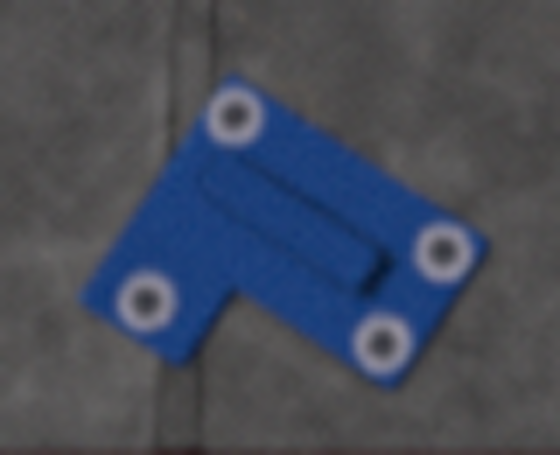

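View pics/b.png

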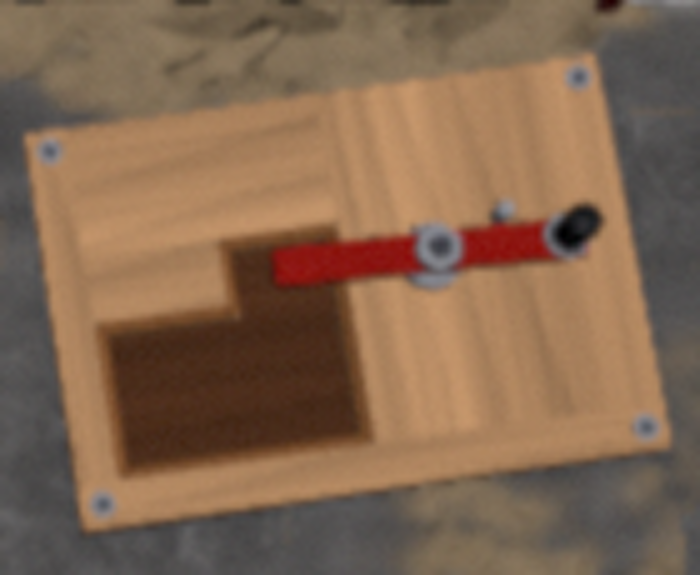

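Crop a (7x) shows the bracket outline with corners at (232,72), (490,242), (392,390), (232,290), (180,365) and (80,297). Crop b (5x) shows sled corners at (25,133), (597,53), (668,450) and (83,530), plus the pocket. The knob top is near (585,220).

```bash
cat >> h.py <<'E'
def fit(model,w):
    m=np.array(model,float);w=np.array(w)[:,:2];mc=m.mean(0);wc=w.mean(0)
    a=m-mc;b=w-wc
    th=np.arctan2((a[:,0]*b[:,1]-a[:,1]*b[:,0]).sum(),(a*b).sum())
    R=np.array([[np.cos(th),-np.sin(th)],[np.sin(th),np.cos(th)]])
    t=wc-R@mc; return t,th,R,(m@R.T+t-w).round(1).tolist()
E
python3 - <<'E'
from h import *
A=lambda U,V,z:ray('t1',(U+.5)/7-.5+175,(V+.5)/7-.5+260,z)
B=lambda U,V,z:ray('t1',(U+.5)/5-.5+315,(V+.5)/5-.5+185,z)
t,th,R,r=fit([(-28,-50),(-28,50),(28,50),(28,-10),(58,-10),(58,-50)],[A(*p,16) for p in [(232,72),(490,242),(392,390),(232,290),(180,365),(80,297)]])
print('br',t,np.degrees(th),r)
t,th,R,r=fit([(90,130),(90,-130),(-90,-130),(-90,130)],[B(*p,26) for p in [(25,133),(597,53),(668,450),(83,530)]])
print('sl',t,np.degrees(th),r)
print('pocket',R@[-35,55]+t,'pivot',R@[8,-40]+t,B(440,247,54),'knob@0',R@[8,-97]+t, 'knob', B(585,219,80), 'end',B(275,267,44))
for q in (0.1,0.9,1.0): print(q,R@[8-57*np.sin(q),-40-57*np.cos(q)]+t)
q=manip.get_state()['ee_rot']
from scipy.spatial.transform import Rotation as Ro
print(Ro.from_quat(q).as_matrix().round(3))
E
```

```text
br [424.04708682 336.77562219] 147.13598741716518 [[0.7, -0.2], [0.4, -0.7], [-0.6, 0.2], [0.9, -0.7], [-0.9, 0.1], [-0.4, 1.3]]
sl [533.6  -26.05] 7.743983057181975 [[0.3, 0.3], [-1.0, 0.5], [0.5, -1.4], [0.2, 0.6]]
pocket [491.5081201   23.73226237] pivot [546.91691536 -64.60722715] [546.4 -64.4  54. ] knob@0 [ 554.59748714 -121.08739019] knob [ 552.9 -121.1   80. ] end [539.8   5.9  44. ]
0.1 [ 548.92050862 -121.57200235]
0.9 [ 507.44880377 -105.73225806]
1.0 [ 503.54032758 -101.58656777]
[[-0.941  0.338 -0.   ]
 [ 0.338  0.941 -0.001]
 [-0.    -0.001 -1.   ]]
```

move_arm(series=[{"hand": 0, "slide": [20, -42, 0], "spin": -4}, {"hand": 0, "slide": [20, -42, 0], "spin": -4}, {"hand": 0, "slide": [20, -42, 0], "spin": -4}, {"hand": 0, "slide": [20, -42, 0], "spin": -4}, {"hand": 0, "slide": [20, -42, 0], "spin": -4}], force=30)

```text
clock: 0.6
tool_pos: [311.7, 376.3, 250.1]
ee_rot: [0.341, 0.94, -0.0, -0.0]
force: [0.5, 0.2, -0.1]
grip_width: 85.0
grip_force: 0.0
```

move_arm(series=[{"hand": 0, "slide": [20, -42, 0], "spin": -4}, {"hand": 0, "slide": [20, -42, 0], "spin": -4}, {"hand": 0, "slide": [20, -42, 0], "spin": -4}, {"hand": 0, "slide": [20, -42, 0], "spin": -4}, {"hand": 0, "slide": [20, -42, 0], "spin": -4}])

```text
clock: 1.1
tool_pos: [411.5, 166.3, 250.3]
ee_rot: [0.499, 0.866, 0.0, -0.0]
force: [1.9, 0.6, 0.4]
grip_width: 85.1
grip_force: 0.0
```

move_arm(series=[{"hand": 0, "slide": [20, -42, 0], "spin": -4}, {"hand": 0, "slide": [20, -42, 0], "spin": -4}, {"hand": 0, "slide": [20, -42, 0], "spin": -4}, {"hand": 0, "slide": [20, -42, 0], "spin": -4}, {"hand": 0, "slide": [20, -42, 0], "spin": -4}])

```text
clock: 1.6
tool_pos: [511.6, -43.6, 250.3]
ee_rot: [0.642, 0.767, 0.0, 0.0]
force: [1.3, 0.8, -0.1]
grip_width: 85.4
grip_force: 0.0
```

move_arm(series=[{"hand": 0, "slide": [20, -38, -20], "spin": -1}, {"hand": 0, "slide": [21, -39, -20], "spin": -1}, {"hand": 0, "slide": [0, 0, -45], "spin": 0}, {"hand": 0, "slide": [0, 0, -25], "spin": 0}, {"hand": 0, "slide": [0, 0, 0], "spin": 0}])

```text
clock: 2.1
tool_pos: [549.8, -118.6, 136.7]
ee_rot: [0.655, 0.756, -0.002, -0.003]
force: [0.2, 0.5, 1.0]
grip_width: 85.4
grip_force: 0.0
```

Run:
```python
from h import *
snap('wrist','w1'); print(manip.get_state()['tool_pos'])
```

```text
[ 551.21223419 -118.66703395  139.21246002]
```

View pics/w1.png

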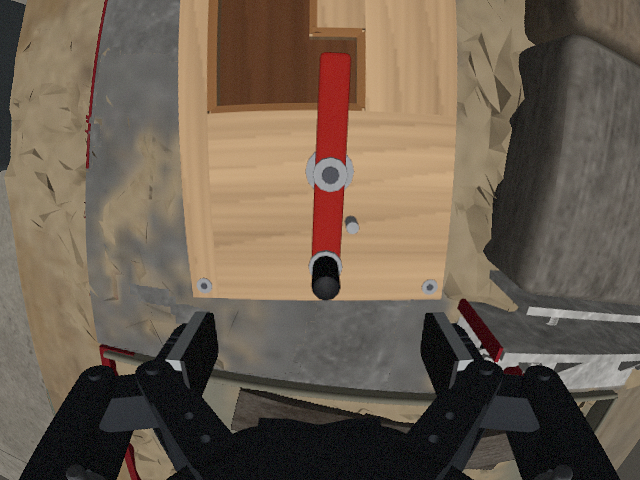

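The wrist view has the knob top at (325,287), the pivot bolt at (330,175) and the arm end at (335,55). The jaws straddle the knob.

Run:
```python
from h import *
for p,z in [((325,287),80),((330,175),54),((335,55),44),((205,286),26),((429,287),26),((325,262),48)]: print(ray('w1',*p,z,True))
```

```text
[ 552.8 -120.    80. ]
[547.5 -64.   54. ]
[540.5   5.4  44. ]
[ 472.  -156.6   26. ]
[ 630.3 -133.9   26. ]
[ 552.7 -117.6   48. ]
```

move_arm(series=[{"hand": 0, "slide": [1.8, -1.5, -30], "spin": 0}, {"hand": 0, "slide": [0, 0, -37], "spin": 0}, {"hand": 0.6, "slide": [0, 0, 0], "spin": 0}, {"hand": 0.9, "slide": [0, 0, 0], "spin": 0}, {"hand": 1, "slide": [0, 0, 0], "spin": 0}], force=25)

```text
clock: 2.65
tool_pos: [555.6, -120.5, 76.0]
ee_rot: [0.654, 0.756, 0.001, 0.001]
force: [-0.3, 0.4, 1.5]
grip_width: 44.1
grip_force: 0.0
```

move_arm(series=[{"hand": 1, "slide": [0, 0, 0], "spin": 0}, {"hand": 1, "slide": [0, 0, 0], "spin": 0}, {"hand": 1, "slide": [0, 0, 0], "spin": 0}, {"hand": 1, "slide": [0, 0, 0], "spin": 0}])

```text
clock: 3.05
tool_pos: [554.9, -120.3, 74.8]
ee_rot: [0.654, 0.756, 0.001, 0.001]
force: [-1.7, 0.7, 8.1]
grip_width: 15.2
grip_force: 25.1
```

move_arm(series=[{"hand": 1, "slide": [-6, -0.3, 0], "spin": -6}, {"hand": 1, "slide": [-6, 0.3, 0], "spin": -6}, {"hand": 1, "slide": [-5.8, 1, 0], "spin": -6}, {"hand": 1, "slide": [-5.8, 1.6, 0], "spin": -6}, {"hand": 1, "slide": [-5.6, 2.2, 0], "spin": -6}])

```text
clock: 3.55
tool_pos: [525.9, -116.3, 74.9]
ee_rot: [0.829, 0.559, 0.001, 0.001]
force: [0.5, -2.4, 5.5]
grip_width: 14.9
grip_force: 24.9
```

move_arm(series=[{"hand": 1, "slide": [-5.3, 2.7, 0], "spin": -6}, {"hand": 1, "slide": [-4.9, 3.3, 0], "spin": -6}, {"hand": 1, "slide": [-4.7, 3.7, 0], "spin": -6}, {"hand": 1, "slide": [-4.2, 4.3, 0], "spin": -6}, {"hand": 1, "slide": [-3.7, 4.6, 0], "spin": -6}])

```text
clock: 4.05
tool_pos: [502.8, -98.1, 74.8]
ee_rot: [0.946, 0.325, 0.001, 0.001]
force: [-1.1, -3.5, 9.3]
grip_width: 15.1
grip_force: 25.2
```

move_arm(series=[{"hand": 1, "slide": [0, 0, 0], "spin": 0}, {"hand": 0.5, "slide": [0, 0, 0], "spin": 0}, {"hand": 0, "slide": [0, 0, 0], "spin": 0}, {"hand": 0, "slide": [0, 0, 0], "spin": 0}, {"hand": 0, "slide": [0, 0, 0], "spin": 0}])

```text
clock: 4.55
tool_pos: [502.0, -96.8, 73.3]
ee_rot: [0.945, 0.328, 0.0, -0.0]
force: [-0.8, 0.4, 0.8]
grip_width: 72.3
grip_force: 0.0
```

move_arm(series=[{"hand": 0, "slide": [0, 0, 48], "spin": 0}, {"hand": 0, "slide": [0, 0, 48], "spin": 0}, {"hand": 0, "slide": [-3, 17, 0], "spin": 8}, {"hand": 0, "slide": [-3, 17, 0], "spin": 8}, {"hand": 0, "slide": [-3, 17, 0], "spin": 8}])

```text
clock: 5.05
tool_pos: [493.0, -45.2, 169.7]
ee_rot: [0.855, 0.519, 0.0, -0.0]
force: [0.5, -0.0, -0.3]
grip_width: 85.4
grip_force: 0.0
```

move_arm(series=[{"hand": 0, "slide": [-3, 18, 0], "spin": 8}, {"hand": 0, "slide": [-3, 18, 0], "spin": 8}, {"hand": 0, "slide": [-3, 18, 0], "spin": 8}, {"hand": 0, "slide": [-3, 18, 0], "spin": 8}, {"hand": 0, "slide": [-3, 18, 0], "spin": 8}])

```text
clock: 5.55
tool_pos: [477.8, 44.8, 169.3]
ee_rot: [0.625, 0.78, 0.0, -0.0]
force: [-0.3, -0.7, 0.1]
grip_width: 85.0
grip_force: 0.0
```

move_arm(series=[{"hand": 0, "slide": [-3, 18, 0], "spin": 8}, {"hand": 0, "slide": [-3, 18, 0], "spin": 8}, {"hand": 0, "slide": [-3, 18, 0], "spin": 8}, {"hand": 0, "slide": [-3, 18, 0], "spin": 8}, {"hand": 0, "slide": [-3, 18, 0], "spin": 8}])

```text
clock: 6.05
tool_pos: [462.8, 134.8, 169.3]
ee_rot: [0.321, 0.947, 0.0, -0.0]
force: [0.3, 0.1, 0.0]
grip_width: 85.1
grip_force: 0.0
```

move_arm(series=[{"hand": 0, "slide": [-3, 18, 0], "spin": 8}, {"hand": 0, "slide": [-3, 18, 0], "spin": 8}, {"hand": 0, "slide": [-3, 18, 0], "spin": 8}, {"hand": 0, "slide": [-3, 18, 0], "spin": 8}, {"hand": 0, "slide": [-3, 18, 0], "spin": 8}])

```text
clock: 6.55
tool_pos: [447.8, 224.8, 169.3]
ee_rot: [-0.022, 1.0, 0.0, -0.0]
force: [-1.0, 0.1, -0.3]
grip_width: 85.4
grip_force: 0.0
```

move_arm(series=[{"hand": 0, "slide": [-3.4, 16, 0], "spin": 7.8}, {"hand": 0, "slide": [-3.4, 16, 0], "spin": 7.8}, {"hand": 0, "slide": [-3.4, 16, 0], "spin": 7.8}, {"hand": 0, "slide": [-3.4, 16, 0], "spin": 7.8}, {"hand": 0, "slide": [-3.4, 16, 0], "spin": 7.8}])

```text
clock: 7.05
tool_pos: [430.8, 304.7, 169.2]
ee_rot: [-0.355, 0.935, -0.0, -0.0]
force: [-0.5, -0.2, -0.3]
grip_width: 85.4
grip_force: 0.0
```

move_arm(series=[{"hand": 0, "slide": [-3.4, 16, 0], "spin": 7.8}, {"hand": 0, "slide": [-3.4, 16, 0], "spin": 7.8}, {"hand": 0, "slide": [0, 0, 0], "spin": 0}])

```text
clock: 7.35
tool_pos: [423.2, 338.1, 169.1]
ee_rot: [-0.478, 0.878, 0.0, -0.0]
force: [-0.2, -0.1, -0.3]
grip_width: 85.3
grip_force: 0.0
```

Run:
```python
from h import *
snap('wrist','w2'); snap('top','t2'); s=manip.get_state();print(s['tool_pos'],s['ee_rot'],s['joint_pos'])
```

```text
[424.35591619 335.60170763 169.10396905] [-4.74435703e-01  8.80290094e-01 -2.09302550e-04 -2.63990245e-04] [-1.06218526  0.21103817  0.34904181  1.80565354 -0.07864025  1.13907147
  1.87215598]
```

View pics/w2.png

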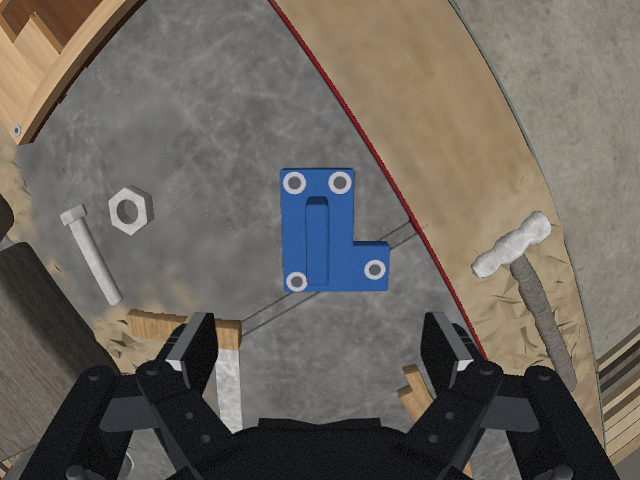

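The wrist view has the bracket plate corners at (281,169), (354,169), (353,241), (389,241), (389,291) and (282,291). The square's stock ends at (241,347) and (239,322).

Run:
```python
from h import *
t,th,R,r=fit([(-28,50),(28,50),(28,-10),(58,-10),(58,-50),(-28,-50)],[ray('w2',*p,16,True) for p in [(281,169),(354,169),(353,241),(389,241),(389,291),(282,291)]])
print('br',t,np.degrees(th),r)
for p,z in [((241,347),18),((239,322),18),((128,310),18)]: print(R.T@(ray('w2',*p,z,True)[:2]-t))
print([ (R.T@(ray('w2',*p,50,True)[:2]-t)).round(1) for p in [(306,200),(329,200),(328,285),(306,285)]])
q=manip.get_state();print(90-2*np.degrees(np.arctan2(q['ee_rot'][0],q['ee_rot'][1])))
```

```text
br [423.65523134 337.49400459] 147.60426575721078 [[0.7, -1.5], [-0.8, -1.2], [1.2, 1.8], [0.0, 2.4], [0.3, -1.9], [-1.4, 0.4]]
[ -68.96213238 -105.11227086]
[-68.0997104  -79.22064618]
[-175.06595503  -71.53283044]
[array([-7. , 31.5]), array([ 8.3, 31.4]), array([  7.6, -30.1]), array([ -8.2, -29.9])]
146.645233626511
```

move_arm(series=[{"hand": 0.2, "slide": [-0.5, 1.7, -40], "spin": 0.8}, {"hand": 0.2, "slide": [0, 0, -40], "spin": 0}, {"hand": 0.2, "slide": [0, 0, -33], "spin": 0}, {"hand": 0.2, "slide": [0, 0, -15], "spin": 0}, {"hand": 0.6, "slide": [0, 0, 0], "spin": 0}], force=60)

```text
clock: 7.95
tool_pos: [423.3, 336.2, 39.9]
ee_rot: [-0.481, 0.877, -0.001, -0.002]
force: [-0.2, -0.6, 0.7]
grip_width: 55.3
grip_force: 0.0
```

move_arm(series=[{"hand": 0.8, "slide": [0, 0, 0], "spin": 0}, {"hand": 1, "slide": [0, 0, 0], "spin": 0}, {"hand": 1, "slide": [0, 0, 0], "spin": 0}, {"hand": 1, "slide": [0, 0, 0], "spin": 0}, {"hand": 1, "slide": [0, 0, 0], "spin": 0}])

```text
clock: 8.45
tool_pos: [424.8, 338.6, 43.2]
ee_rot: [-0.482, 0.876, 0.001, 0.001]
force: [-1.3, -0.3, 6.7]
grip_width: 14.8
grip_force: 60.0
```

move_arm(series=[{"hand": 1, "slide": [0, 0, 20], "spin": 0}, {"hand": 1, "slide": [0, 0, 40], "spin": 0}, {"hand": 1, "slide": [0, 0, 40], "spin": 0}, {"hand": 1, "slide": [3.7, -17.4, 0], "spin": -7.8}, {"hand": 1, "slide": [3.7, -17.4, 0], "spin": -7.8}])

```text
clock: 8.95
tool_pos: [431.6, 303.4, 143.3]
ee_rot: [-0.357, 0.934, 0.001, 0.001]
force: [-0.3, -0.4, -4.3]
grip_width: 15.0
grip_force: 59.1
```

move_arm(series=[{"hand": 1, "slide": [3.7, -17.4, 0], "spin": -7.8}, {"hand": 1, "slide": [3.7, -17.4, 0], "spin": -7.8}, {"hand": 1, "slide": [3.7, -17.4, 0], "spin": -7.8}, {"hand": 1, "slide": [3.7, -17.4, 0], "spin": -7.8}, {"hand": 1, "slide": [3.7, -17.4, 0], "spin": -7.8}])

```text
clock: 9.45
tool_pos: [449.7, 215.3, 141.9]
ee_rot: [-0.024, 1.0, 0.0, 0.0]
force: [-0.3, 0.1, -3.1]
grip_width: 14.9
grip_force: 59.1
```

move_arm(series=[{"hand": 1, "slide": [3.7, -17.4, 0], "spin": -7.8}, {"hand": 1, "slide": [3.7, -17.4, 0], "spin": -7.8}, {"hand": 1, "slide": [3.7, -17.4, 0], "spin": -7.8}, {"hand": 1, "slide": [3.7, -17.4, 0], "spin": -7.8}, {"hand": 1, "slide": [3.7, -17.4, 0], "spin": -7.8}])

```text
clock: 9.95
tool_pos: [468.2, 128.3, 141.8]
ee_rot: [0.311, 0.95, 0.001, 0.0]
force: [-0.5, 0.6, -3.7]
grip_width: 14.9
grip_force: 59.1
```

move_arm(series=[{"hand": 1, "slide": [3.7, -17.4, 0], "spin": -7.8}, {"hand": 1, "slide": [3.7, -17.4, 0], "spin": -7.8}, {"hand": 1, "slide": [3.7, -17.4, 0], "spin": -7.8}, {"hand": 1, "slide": [3.7, -17.4, 0], "spin": -7.8}, {"hand": 1, "slide": [3.7, -17.4, 0], "spin": -7.2}])

```text
clock: 10.45
tool_pos: [486.6, 41.4, 141.8]
ee_rot: [0.607, 0.795, 0.001, -0.0]
force: [0.5, 0.2, -3.4]
grip_width: 14.8
grip_force: 59.1
```

move_arm(series=[{"hand": 1, "slide": [3.7, -17.4, 0], "spin": 0}, {"hand": 1, "slide": [0, 0, 0], "spin": 0}, {"hand": 1, "slide": [0, 0, 0], "spin": 0}])

```text
clock: 10.75
tool_pos: [490.2, 24.7, 141.6]
ee_rot: [0.605, 0.797, 0.0, -0.0]
force: [0.0, 1.0, -2.8]
grip_width: 15.3
grip_force: 59.1
```

Run:
```python
from h import *
snap('wrist','w3'); s=manip.get_state();print(s['tool_pos'],s['ee_rot'],90-2*np.degrees(np.arctan2(s['ee_rot'][0],s['ee_rot'][1])),s['force'])
```

```text
[490.19463254  25.24938298 141.54667978] [ 6.04090964e-01  7.96915262e-01  3.62687566e-04 -2.01292499e-04] 15.673079160651284 [-0.10263613 -0.98905214 -3.08532713]
```

View pics/w3.png

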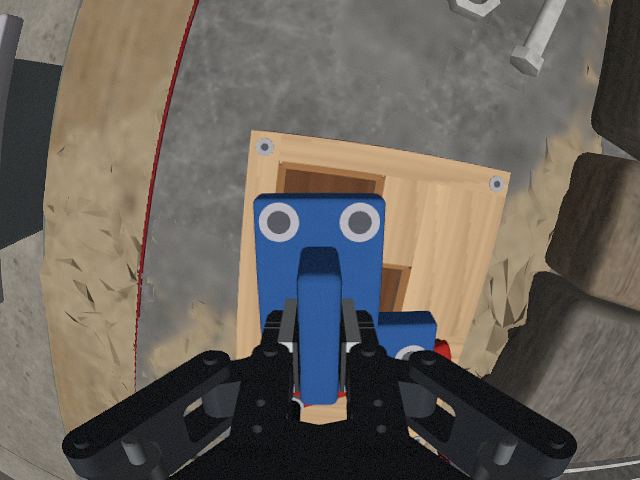

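The wrist view has the bracket's plate far corners at (255,196) and (385,196) and its tab at (378..436,312). The sled corners are at (251,130) and (510,174), and the pocket mouth corners at (281,162) and (384,177).

Run:
```python
from h import *
f=lambda p,z: ray('w3',*p,z,True)
t,th,R,r=fit([(-28,50),(28,50),(58,-10),(28,-10)],[f(p,114) for p in [(255,196),(385,196),(436,312),(378,312)]])
print('br',t,np.degrees(th),r)
print('rib end', R.T@(f((300,250),148)[:2]-t),R.T@(f((341,250),148)[:2]-t))
t,th,R,r=fit([(-90,130),(90,130),(-70,112),(0,112)],[f(p,26) for p in [(251,130),(510,174),(281,162),(384,177)]])
print('sl',t,np.degrees(th),r,R@[-35,55]+t)
t,th,R,r=fit([(-90,130),(90,130)],[f(p,26) for p in [(251,130),(510,174)]]);print(t,np.degrees(th),R@[-35,55]+t)
```

```text
br [488.89057582  29.24233846] 16.499758029253293 [[-2.6, 1.2], [-1.3, 2.5], [2.4, -1.0], [1.4, -2.8]]
rib end [-5.69114814 35.32881968] [ 8.01612999 35.12750804]
sl [533.84547954 -26.53105465] 7.756514665337834 [[0.5, -0.4], [0.1, -0.2], [-1.4, -0.0], [0.8, 0.5]] [491.74271238  23.24200028]
[533.36533759 -26.28495275] 7.676488430533525 [491.33213056  23.54685945]
```

move_arm(series=[{"hand": 1, "slide": [1, -1, -20], "spin": -4}, {"hand": 1, "slide": [0, 0, -10], "spin": -4}, {"hand": 1, "slide": [0, 0, 0], "spin": 0}, {"hand": 1, "slide": [0, 0, 0], "spin": 0}])

```text
clock: 11.2
tool_pos: [491.4, 24.3, 111.7]
ee_rot: [0.657, 0.754, 0.0, -0.0]
force: [0.3, -0.4, -2.8]
grip_width: 15.0
grip_force: 59.0
```

Run:
```python
from h import *
snap('wrist','w4'); s=manip.get_state();print(s['tool_pos'],s['ee_rot'],90-2*np.degrees(np.arctan2(s['ee_rot'][0],s['ee_rot'][1])),s['force'])
im=cv2.imread('pics/w4.png');cv2.imwrite('pics/w4c.png',cv2.resize(im[100:400,200:560],None,fx=2,fy=2,interpolation=cv2.INTER_CUBIC))
```

```text
[491.62258736  24.13054929 111.92468144] [6.57409976e-01 7.53532995e-01 3.56937435e-04 1.46315159e-04] 7.794711231889366 [ 0.64210695  0.53215373 -3.6242159 ]
```

View pics/w4c.png

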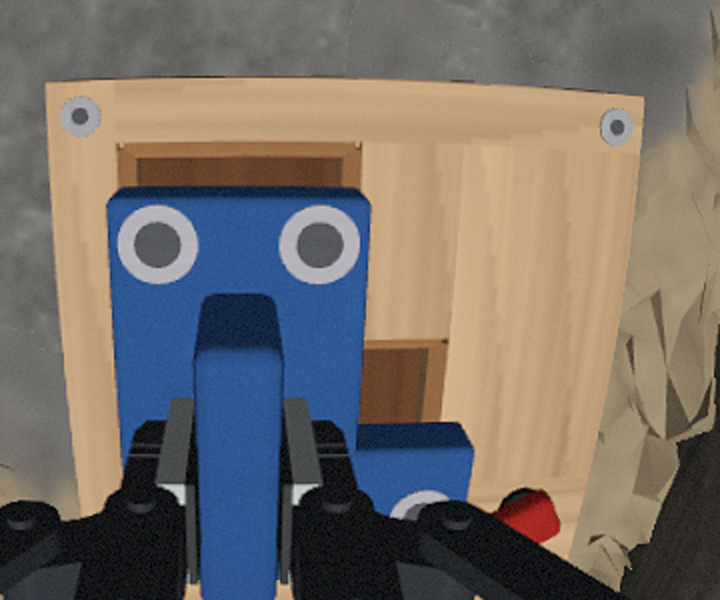

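The crop has the top-face corners of the plate at (107,202) and (371,202) and the tab corner at (473,448). The rib top's far edge is at (194..283,348) and the sled corners are at (46,83) and (644,97). The keeper pad is clear on the right.

Run:
```python
from h import *
f=lambda p,z: ray('w4',(p[0]+.5)/2-.5+200,(p[1]+.5)/2-.5+100,z,True)
for h in (68.7,66):
  t,th,R,r=fit([(-28,50),(28,50),(58,-10)],[f(p,h+16) for p in [(107,202),(371,202),(473,448)]])
  print('br',t,np.degrees(th),r)
  print('rib', R.T@(f((194,349),h+50)[:2]-t),R.T@(f((283,349),h+50)[:2]-t))
t,th,R,r=fit([(-90,130),(90,130),(-70,112),(0,112),(43,50)],[f(p,26) for p in [(46,83),(644,97),(117,143),(362,143),(449,340)]])
print('sl',t,np.degrees(th),r,R@[-35,55]+t)
```

```text
br [490.63369265  24.95742467] 7.534042571187197 [[-0.9, 0.4], [0.0, 0.2], [0.8, -0.6]]
rib [-7.17720661 30.64819831] [ 7.95553088 30.66420396]
br [491.10696954  24.17005047] 7.486594771000542 [[0.0, 0.1], [-0.0, -0.2], [0.0, 0.1]]
rib [-7.71256026 30.39394867] [ 7.73063082 30.48254532]
sl [528.96424243 -26.1907576 ] 6.602575933583983 [[-2.2, 2.0], [-1.9, -2.6], [-2.7, 1.5], [-2.3, 0.1], [9.1, -1.0]] [487.87237693  24.42009686]
```

move_arm(series=[{"hand": 1, "slide": [0.5, -0.6, -15], "spin": 0}, {"hand": 1, "slide": [0, 0, -15], "spin": 0}, {"hand": 1, "slide": [0, 0, -10], "spin": 0}, {"hand": 1, "slide": [0, 0, -5], "spin": 0}, {"hand": 1, "slide": [0, 0, -3], "spin": 0}])

```text
clock: 11.75
tool_pos: [492.0, 23.1, 63.4]
ee_rot: [0.658, 0.753, 0.0, 0.0]
force: [0.9, -0.2, -2.8]
grip_width: 14.9
grip_force: 59.1
```

move_arm(series=[{"hand": 1, "slide": [0, 0, -2], "spin": 0}, {"hand": 1, "slide": [0, 0, -2], "spin": 0}, {"hand": 1, "slide": [0, 0, 0], "spin": 0}])

```text
clock: 12.05
tool_pos: [491.9, 23.1, 59.4]
ee_rot: [0.658, 0.753, 0.0, 0.0]
force: [0.2, 0.0, -3.5]
grip_width: 14.8
grip_force: 59.1
```

move_arm(series=[{"hand": 1, "slide": [0, 0, -1.5], "spin": 0}, {"hand": 1, "slide": [0, 0, -1.5], "spin": 0}, {"hand": 1, "slide": [0, 0, 0], "spin": 0}])

```text
clock: 12.35
tool_pos: [491.7, 23.0, 56.2]
ee_rot: [0.658, 0.753, -0.0, -0.0]
force: [0.3, -0.3, -3.5]
grip_width: 14.8
grip_force: 59.1
```

move_arm(series=[{"hand": 1, "slide": [0, 0, -1.2], "spin": 0}, {"hand": 1, "slide": [0, 0, -1.2], "spin": 0}, {"hand": 1, "slide": [0, 0, 0], "spin": 0}])

```text
clock: 12.65
tool_pos: [492.0, 23.1, 55.1]
ee_rot: [0.658, 0.753, 0.0, -0.001]
force: [-9.8, 0.1, 21.8]
grip_width: 14.8
grip_force: 62.7
```

Floor contact came at the expected height, so I'll release and lift.

move_arm(series=[{"hand": 1, "slide": [0, 0, 0.8], "spin": 0}, {"hand": 0.5, "slide": [0, 0, 0], "spin": 0}, {"hand": 0.2, "slide": [0, 0, 0], "spin": 0}, {"hand": 0.2, "slide": [0, 0, 0], "spin": 0}, {"hand": 0.2, "slide": [0, 0, 0], "spin": 0}])

```text
clock: 13.15
tool_pos: [491.9, 23.0, 54.7]
ee_rot: [0.658, 0.753, 0.0, 0.0]
force: [0.5, -0.9, 0.0]
grip_width: 68.4
grip_force: 0.0
```

move_arm(series=[{"hand": 0.2, "slide": [0, 0, 25], "spin": 0}, {"hand": 0.2, "slide": [0, 0, 45], "spin": 0}, {"hand": 0, "slide": [2, -27, 25], "spin": -8}, {"hand": 0, "slide": [2, -27, 0], "spin": -8}, {"hand": 0, "slide": [2, -27, 0], "spin": -8}])

```text
clock: 13.65
tool_pos: [498.4, -58.5, 150.7]
ee_rot: [0.802, 0.597, 0.001, 0.0]
force: [0.4, 1.1, -0.7]
grip_width: 85.4
grip_force: 0.0
```

move_arm(series=[{"hand": 0, "slide": [2, -27, 0], "spin": -8}, {"hand": 0, "slide": [2, -12, 0], "spin": -8}, {"hand": 0, "slide": [0, 0, 0], "spin": -8}, {"hand": 0, "slide": [0, 0, 0], "spin": -8}, {"hand": 0, "slide": [0, 0, 0], "spin": 0}])

```text
clock: 14.15
tool_pos: [501.8, -97.0, 149.6]
ee_rot: [0.935, 0.354, -0.0, 0.0]
force: [0.8, 0.1, -0.6]
grip_width: 85.5
grip_force: 0.0
```

Run:
```python
from h import *
snap('wrist','w5');snap('top','t5'); s=manip.get_state();print(s['tool_pos'],90-2*np.degrees(np.arctan2(s['ee_rot'][0],s['ee_rot'][1])),s['force'])
```

```text
[501.81150982 -96.82458828 149.65799903] -48.10132790997332 [-0.49617431 -0.44946535  0.7742051 ]
```

View pics/w5.png

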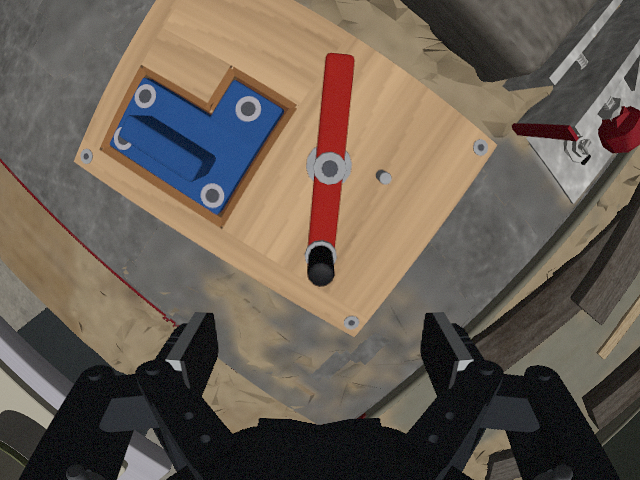

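The bracket sits in the L pocket with an even gap and lies flat. The knob top is at (320,273) and the pivot at (330,168).

Run:
```python
from h import *
print(ray('w5',320,273,80,True),ray('w5',330,168,54,True))
```

```text
[502.1 -96.6  80. ] [548. -64.  54.]
```

move_arm(series=[{"hand": 0, "slide": [0.3, 0.2, -40], "spin": -4}, {"hand": 0, "slide": [0, 0, -36], "spin": 0}, {"hand": 0.6, "slide": [0, 0, 0], "spin": 0}, {"hand": 0.9, "slide": [0, 0, 0], "spin": 0}, {"hand": 1, "slide": [0, 0, 0], "spin": 0}], force=25)

```text
clock: 14.75
tool_pos: [503.2, -97.1, 75.5]
ee_rot: [0.946, 0.323, 0.001, 0.0]
force: [-0.4, -0.1, 1.1]
grip_width: 44.0
grip_force: 0.0
```

move_arm(series=[{"hand": 1, "slide": [0, 0, 0], "spin": 0}, {"hand": 1, "slide": [0, 0, 0], "spin": 0}, {"hand": 1, "slide": [0, 0, 0], "spin": 0}, {"hand": 1, "slide": [0, 0, 0], "spin": 0}])

```text
clock: 15.15
tool_pos: [503.0, -96.7, 74.9]
ee_rot: [0.946, 0.323, 0.001, 0.0]
force: [-2.1, 0.7, 8.5]
grip_width: 15.1
grip_force: 25.3
```

move_arm(series=[{"hand": 1, "slide": [3.7, -4.6, 0], "spin": 6}, {"hand": 1, "slide": [4.2, -4.3, 0], "spin": 6}, {"hand": 1, "slide": [4.7, -3.7, 0], "spin": 6}, {"hand": 1, "slide": [4.9, -3.3, 0], "spin": 6}, {"hand": 1, "slide": [5.3, -2.7, 0], "spin": 6}])

```text
clock: 15.65
tool_pos: [525.7, -115.2, 75.0]
ee_rot: [0.829, 0.559, 0.001, 0.0]
force: [-3.0, 2.7, 7.6]
grip_width: 15.1
grip_force: 25.3
```

move_arm(series=[{"hand": 1, "slide": [5.6, -2.2, 0], "spin": 6}, {"hand": 1, "slide": [5.8, -1.6, 0], "spin": 6}, {"hand": 1, "slide": [5.8, -1, 0], "spin": 6}, {"hand": 1, "slide": [6, -0.3, 0], "spin": 6}, {"hand": 1, "slide": [5, 0.3, 0], "spin": 6}])

```text
clock: 16.15
tool_pos: [553.8, -119.6, 75.0]
ee_rot: [0.656, 0.754, 0.001, -0.0]
force: [-3.3, 3.3, 9.0]
grip_width: 15.0
grip_force: 25.3
```

move_arm(series=[{"hand": 1, "slide": [1, 0, 0], "spin": 0}, {"hand": 1, "slide": [0, 0, 0], "spin": 0}])

```text
clock: 16.35
tool_pos: [554.8, -119.6, 75.0]
ee_rot: [0.658, 0.753, 0.001, 0.0]
force: [-2.2, 3.1, 8.3]
grip_width: 15.3
grip_force: 25.2
```

move_arm(series=[{"hand": 1, "slide": [1, 0, 0], "spin": 1}, {"hand": 1, "slide": [1, 0, 0], "spin": 0}, {"hand": 1, "slide": [0, 0, 0], "spin": 0}])

```text
clock: 16.65
tool_pos: [555.7, -119.5, 74.9]
ee_rot: [0.652, 0.759, 0.0, -0.001]
force: [-8.1, 4.4, 12.5]
grip_width: 15.4
grip_force: 25.7
```

The force on the x axis has risen, so the arm is at its stop. I'll release, lift clear and check.

move_arm(series=[{"hand": 1, "slide": [-0.5, 0, 0], "spin": 0}, {"hand": 0.5, "slide": [0, 0, 0], "spin": 0}, {"hand": 0, "slide": [0, 0, 0], "spin": 0}, {"hand": 0, "slide": [0, 0, 0], "spin": 0}, {"hand": 0, "slide": [0, 0, 0], "spin": 0}])

```text
clock: 17.15
tool_pos: [555.7, -120.2, 73.8]
ee_rot: [0.652, 0.758, 0.0, 0.0]
force: [0.1, 1.3, -0.4]
grip_width: 72.3
grip_force: 0.0
```

move_arm(series=[{"hand": 0, "slide": [0, 0, 40], "spin": 0}, {"hand": 0, "slide": [0, 0, 40], "spin": 0}, {"hand": 0, "slide": [0, 0, 0], "spin": 0}, {"hand": 0, "slide": [0, 0, 0], "spin": 0}])

```text
clock: 17.55
tool_pos: [556.1, -120.1, 154.3]
ee_rot: [0.652, 0.758, 0.001, 0.001]
force: [0.1, -0.3, 0.1]
grip_width: 85.1
grip_force: 0.0
```

Run:
```python
from h import *
snap('wrist','w6'); s=manip.get_state();print(s['tool_pos'],s['force'])
```

```text
[ 555.4265733  -119.91784516  153.24739728] [ 1.1505835  -0.43614536 -0.20112731]
```

View pics/w6.png

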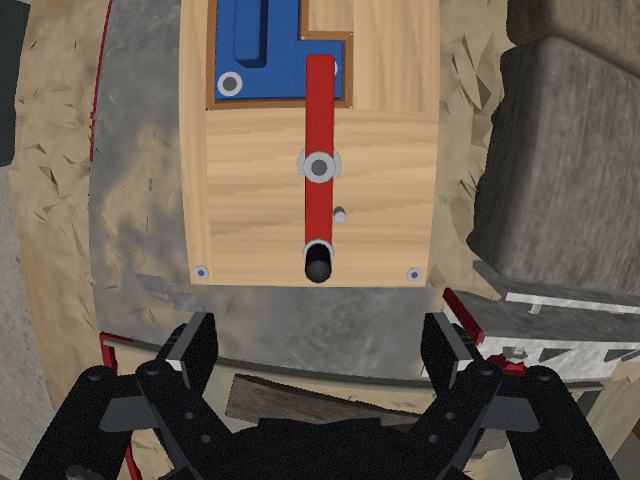

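The keeper arm (320,60)–(318,265) lies against its pin at (339,215), over the tab of the seated bracket. The gripper is clear.

```bash
python3 -c "
from plant import manip
print(manip.hand_in())"
```

```text
the job is handed in; nothing more can be done
None
```

I handed the job in at about 17.6 s: the bracket is seated flat in the pocket, the keeper arm is closed over its tab against the stop, the gripper is clear, and I never touched the try square, bolt or nut; the hand-in returned no verdict.

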